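# Fit the roasting spit into its table stand

## Robot

A 7-joint arm with a two-finger parallel gripper is mounted at the origin on the work surface. World frame = base frame: x ahead of the robot, y to its left, z up, the work surface at z = 0. Lengths are in m, angles in rad, forces in N, time in s.
With the tool pointing down it reaches from about 0.4 to 0.85 m from the base axis. Payload 10.4 kg.
Tool frame: the origin (TCP) lies midway between the tips of the shut fingers; the grasp point (between the pads) lies 19 mm behind it; z points along the fingers, x is the direction in which the jaws open and shut, and the axes are right-handed (so a half turn about z gives the same grasp; the last joint's range is limited). The gripper opens to 85 mm and grips with 20 to 120 N. Pads are 22 mm wide; open, the fingers measure 114 mm over their backs; the gripper's body (76 mm by 85 mm) begins 54 mm behind the grasp point. The pads swing forward as they close: fully open they stand 13 mm farther back than shut.
Start: joints at [1.091, 0.332, -0.065, 1.46, 0.022, 1.35, -0.088], TCP at [0.276, -0.561, 0.231] pointing down, gripper open.
Joint ranges: [-2.6, 2.6], [-0.5, 2.12], [-1.47, 1.34], [0.16, 2.42], [-1.27, 4.41], [0.06, 2.06], [-2.6, 2.6]. Speed limits (rad/s): [2.22, 2.22, 2.79, 2.79, 3.14, 3.14, 3.14].

## Interface

Orientations are given as a unit quaternion [x, y, z, w].
In Python, from workcell import monitor, eyes, ticket, models gives the robot as it stands.
- The arm moves only by the tool servo_tool, never from a script. Its argument "motion" is a list of rows, each a list of 7 numbers: the opening, from 0 (shut) to 1 (fully open), then the shift along the tool's x, y, z in m, then the turn, a rotation vector about the tool's x, y, z in degrees. In form: [[fingers, tx, ty, tz, rx, ry, rz], ...]. A call has 1 to 20 rows; each row is the pose to reach, as a shift and turn from the pose commanded when the call began, along the tool's axes at that moment; what a row does not reach only later rows make up. A row lasts 1/8 s, in which the tool goes at most 62.5 mm and 10.7 degrees, less where a joint would pass 70% of its speed; a pose out of reach is approached as far as the arm can. A call with a gripper value outside its range is refused whole. The fingers move at their own pace and stop on an object; "grip_force" is the grip in N (left out, the last holds). Time passes only in rows, so rows that repeat a pose let the fingers close. It gives the time, the measured TCP pose, the force and the opening at its end, in the units of the state.
- monitor.get_obs(): the state, without advancing time (a new reading comes with each control period).
- eyes.camera(name): name is "scene" or "top" or "wrist"; returns (picture, depth): 420x560x3 uint8, blue, green, red; 420x560 float32, m along the optical axis (not along the pixel's ray), 0 where there is no reading.
- eyes.camera_info(name): a dict with "intrinsics" (3x3 intrinsics, pixels), "extrinsics" (4x4, takes a point from world to camera coordinates); the wrist camera has in their place "tool_from_camera" (4x4, takes a point from camera to tool coordinates, whose origin is the TCP and whose axes are the tool frame's). Camera axes: x right, y down, z forward; pixel columns grow to the right and rows downward; lengths in m; the calibration is good to about 2 mm. A picture is of the moment at which its call begins: read the wrist's pose just before it. camera_info takes no time and is no camera call.
- ticket.hand_in(): hands the job in, once; it reports no verdict.
Trained networks look in the newest picture that a camera, given by its name, has taken for a name from the list of things; names that differ only in an ending like _2 or _b are one class to them, and where a whole thing is asked for, a point or a joint stands for the part that bears it (a point fixed in the world has none). Each returns a list of dicts, best first, with "confidence" (0 to 1); they miss things now and then, are a little off and sometimes report something else, mostly with a low value. They report only what shows in the picture. A call takes as long as a camera call.
- models.boxes_of(camera, thing): "point" ([x, y, z] in m, in the coordinates of the camera as it stood for that picture, good to about 4 mm: the middle of the surface that is visible of it).
The state is a dict: "clock": time; "joint_pos": joint angles; "joint_velocities": joint speeds; "tau": joint torques, N m; "position": TCP position; "ee_rot": TCP orientation; "ft_force": force on the tool from outside, world axes, zero at the start; "torque": the same for the moment, N m; "grip_width": opening from 0.0 (shut) to 1.0 (fully open).
Only numpy, scipy, OpenCV 4.12 (cv2) and the standard library are available. Lean on these libraries where they do the work, as an engineer would, in place of code of your own. Each camera call takes 0.05 s, during which the arm holds its last target. There are 200 camera calls.

## Task

Take the roasting spit from its oak rack, thread its pointed end through the eye in the stand's steel plate and lay the other side down on top of the closed red jaw of the clip, then let go of it there. With a fresh hold, slide the spit in until its brass collar comes up to the clip and press it down past the sprung jaw, so that it sits at the bottom of the fork with the jaw sprung shut above it. Let go, and leave the crockery and the pepper mill where they are.

Things in the scene. Friction and masses are not known exactly. Their poses are not given: they have to be found in the camera images.
- spit: Loose roasting spit, 0.2 kg: straight steel rod 10 mm thick, brass collar, pale wooden handle. Origin on the axis at the collar's front face; +y along the axis to the pointed tip at 280 mm (last 15 mm taper). Behind the origin: collar 26 mm across, 6 mm thick, then round handle 22 mm thick to y = -95 mm. Roll about y is arbitrary.
- spit_tip (a point): Pointed tip of the spit, on its axis, 280 mm from the collar's front.
- spit_handle (a point): Middle of the spit's wooden handle, on the axis, 50 mm behind the collar's front.
- rack: Fixed dark oak rack, spit lying level in it, axis 75 mm up. Origin on the table below the axis, 170 mm from collar to tip; y to the tip. Roof (x -38 to 18, y -280 to -115, underside z 112, top 120 mm) and rear wall (x < -26) hide the handle; open to +x. V notches at y 77 to 93 and -255 to -190: lift the spit 14 to 20 mm, then move it 45 mm to +x. Free to grasp at y -100 to 65 mm.
- stand: Fixed spit stand on a steel base 90 mm wide (y = -165 to 170 mm). Origin on the table below the eye; +y is the way the spit is pushed in, z up. When fitted, the spit lies level along y at x = 0, z = 110 mm, tip to +y, collar's front at y = -148 mm. Aluminium drip pan 40 mm high at y = 20 to 160 mm.
- eye (a point): Centre of the eye, a 16 mm round hole (axis y) in an upright steel plate 6 mm thick, 74 mm wide, whose top is 25 mm above the eye's centre. Height 110 mm. The rod fits at slopes up to about 0.4 rad.
- clip (a point): Seated rod's axis in the fork clip, 140 mm before the eye (stand y = -140 mm), 110 mm up. Fork 16 mm thick along y, slot 18 mm wide with V bottom, open at the top; prongs end 45 mm above this point, flaring. The red jaw bars the slot: shut, its top is 26 mm above this point, so a rod through the eye lying on the jaw slopes about 0.22 rad, tip down.
- jaw (a joint): Angle of the red sprung jaw, hinged on the -x prong about y: 0 = shut (level across the slot), grows as it is pushed down, about 1 when the rod passes. It springs shut by itself and does not open upward; it yields to about 10 N.
- gravy_jug: Bystander: white mug-like gravy jug, 76 mm across, 85 mm high; origin under its centre.
- pepper_mill: Bystander: dark wooden pepper mill, 54 mm across, 155 mm high; origin under its centre.
- side_bowl: Bystander: square white bowl, 120 x 120 x 50 mm; origin under its centre.
- dinner_plate: Bystander: black plate 220 mm across with a roast dinner, about 60 mm high; origin under its centre.

How it is judged:
By the outcome, as a careful person would: the job done as asked, in the order asked, and still so for the second after the job is handed in, with the robot touching nothing.
It also fails if it takes over 58 s, if anything falls off the work surface, if the arm or the gripper's body presses on something with over 40 N, if the wrist force passes 120 N, or if a joint passes its speed limit or range.

## Working session

There is one attempt and no reset: what is moved stays moved. The work goes in short steps, Python scripts to look and compute and a tool call to move; the robot and the scene stay as the last step left them, time stands still between calls to the robot, and variables do not carry over. Pictures are saved under pics/ and viewed, about 8 in all and at most 12, crops included, and the job is handed in when it is done.

Besides the shell and the picture viewer there is one more tool, called after "Request:" as name(argument=value, ...), one argument or row to a line, values as JSON. servo_tool: Moves the arm, as the interface text tells. Its arguments: {"type":"object","properties":{"motion":{"type":"array"},"grip_force":{"type":"number"}},"required":["motion"]}

```bash
ls; mkdir -p pics
cat > h.py <<'E'
import numpy as np,cv2
from workcell import monitor,eyes,ticket,models
from scipy.spatial.transform import Rotation as R
def cam(name):
    o=monitor.get_obs(); im,d=eyes.camera(name); i=eyes.camera_info(name)
    if 'extrinsics' in i: T=np.linalg.inv(np.array(i['extrinsics']))
    else:
        W=np.eye(4);W[:3,:3]=R.from_quat(o['ee_rot']).as_matrix();W[:3,3]=o['position'];T=W@np.array(i['tool_from_camera'])
    return im,d,np.array(i['intrinsics']),T
def cloud(d,K,T):
    v,u=np.indices(d.shape); P=np.stack([(u-K[0,2])*d/K[0,0],(v-K[1,2])*d/K[1,1],d],-1)
    W=P@T[:3,:3].T+T[:3,3]; W[d==0]=np.nan; return W
def proj(p,K,T):
    q=np.linalg.inv(T)@np.append(p,1); q=K@q[:3]; return q[:2]/q[2]
E
python3 - <<'E'
from h import *
o=monitor.get_obs();print({k:np.round(v,3) for k,v in o.items()})
for c in ['scene','top']:
    im,d,K,T=cam(c); cv2.imwrite(f'pics/{c}.png',im); np.savez(f'{c}0.npz',im=im,d=d,K=K,T=T); print(c,K[0,0],np.round(T[:3,3],2))
    for n in ['spit','spit_tip','spit_handle','rack','stand','eye','clip','jaw','gravy_jug','pepper_mill','side_bowl','dinner_plate']:
        try:
            for r in models.boxes_of(c,n)[:2]:
                p=T@np.append(r['point'],1); print(n,round(r['confidence'],2),np.round(p[:3],3),np.round(proj(p[:3],K,T)))
        except Exception as e: print(n,e)
E
```

```text
pics
{'clock': np.float64(0.0), 'joint_pos': array([ 1.091,  0.333, -0.065,  1.461,  0.022,  1.35 , -0.088]), 'joint_velocities': array([-0.   , -0.001,  0.   , -0.002,  0.001, -0.002,  0.   ]), 'tau': array([ 2.0000e-03, -6.2544e+01,  5.0000e-02, -3.9160e+01,  1.6000e-02,
        1.0000e-02,  0.0000e+00]), 'position': array([ 0.276, -0.561,  0.231]), 'ee_rot': array([ 0.849, -0.529, -0.001, -0.   ]), 'ft_force': array([-0.207,  0.2  , -0.35 ]), 'torque': array([-0.043, -0.022,  0.002]), 'grip_width': np.float64(0.998)}
scene 518.4849768541873 [1.68 0.07 1.06]
spit 0.64 [ 0.448 -0.116  0.075] [239. 204.]
spit_handle 0.97 [ 0.445 -0.117  0.075] [239. 204.]
spit_handle 0.63 [ 0.673 -0.407  0.053] [125. 257.]
rack 0.96 [ 0.448 -0.129  0.014] [236. 219.]
stand 0.67 [0.628 0.07  0.018] [298. 262.]
eye 0.64 [ 0.447 -0.131  0.017] [235. 219.]
eye 0.57 [0.627 0.068 0.017] [297. 262.]
clip 0.57 [0.628 0.072 0.012] [298. 264.]
clip 0.43 [0.387 0.483 0.018] [430. 214.]
gravy_jug 0.58 [ 0.675 -0.411  0.051] [123. 258.]
pepper_mill 0.76 [ 0.512 -0.431  0.073] [131. 214.]
side_bowl 0.9 [0.594 0.48
[... 153 characters left out ...]
.04 1.56]
spit 0.64 [0.449 0.013 0.082] [292. 231.]
spit_tip 0.53 [0.448 0.015 0.076] [292. 232.]
spit_handle 0.72 [0.453 0.012 0.079] [293. 230.]
spit_handle 0.45 [0.602 0.486 0.003] [143. 189.]
rack 0.69 [ 0.432 -0.093  0.042] [327. 238.]
rack 0.67 [0.614 0.077 0.011] [271. 183.]
stand 0.66 [0.618 0.077 0.012] [271. 182.]
stand 0.61 [0.452 0.015 0.078] [292. 231.]
eye 0.82 [0.616 0.071 0.015] [273. 182.]
clip 0.64 [0.614 0.076 0.011] [272. 183.]
gravy_jug 0.67 [ 0.659 -0.412  0.039] [426. 165.]
gravy_jug 0.36 [ 0.484 -0.419  0.105] [438. 217.]
pepper_mill 0.88 [ 0.48  -0.419  0.103] [438. 218.]
side_bowl 0.59 [0.599 0.488 0.002] [142. 190.]
dinner_plate 0.71 [0.365 0.492 0.019] [136. 263.]
```

Run:
```python
import cv2
a=cv2.imread('pics/scene.png');b=cv2.imread('pics/top.png')
cv2.imwrite('pics/s2.png',cv2.resize(a[150:320,80:480],(800,340),interpolation=cv2.INTER_CUBIC))
cv2.imwrite('pics/t2.png',cv2.resize(b[130:310,180:440],None,fx=3,fy=3,interpolation=cv2.INTER_CUBIC))
```

```text
(no output)
```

View pics/s2.png

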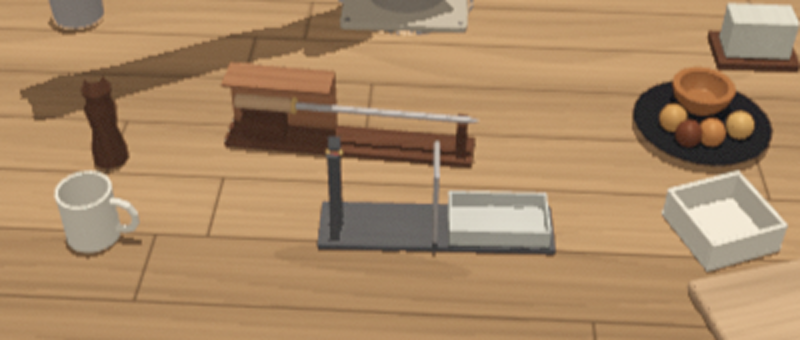

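View pics/t2.png

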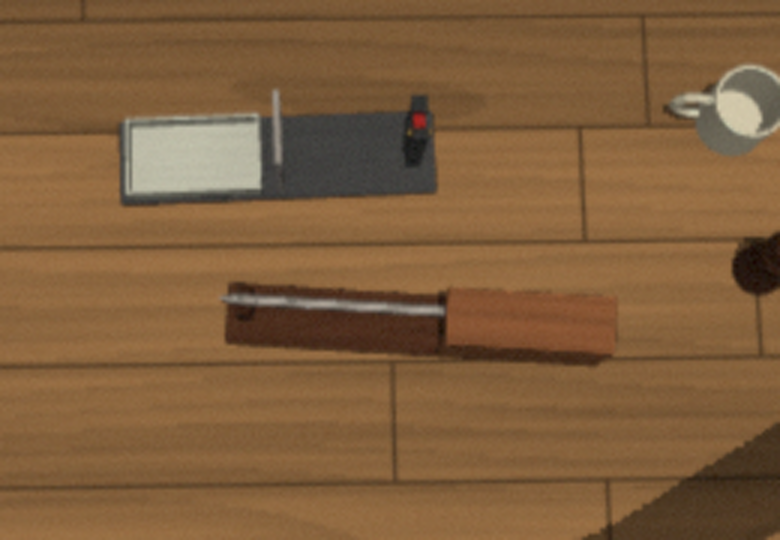

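The scene view shows the spit in its rack (pixels ~(238,204)), tip to the right, i.e. world +y. The stand is in front with the black fork at left, then the plate and pan. The top view confirms it and shows the red jaw at crop (419,120). Next I fit the geometry from depth.

Run:
```python
from h import *
for c in ['top','scene']:
    z=np.load(c+'0.npz'); W=cloud(z['d'],z['K'],z['T']); im=z['im']
    x,y,h=W[...,0],W[...,1],W[...,2]
    print(c,'table z',np.nanmedian(h[(x>.52)&(x<.56)&(abs(y)<.2)]))
    # rod
    m=(x>.40)&(x<.50)&(h>.062)&(h<.1)&(y>-.09)&(y<.10)
    p=W[m]; 
    f=cv2.fitLine(p.astype(np.float32),cv2.DIST_HUBER,0,.01,.01).ravel(); f[:3]*=np.sign(f[1])
    s=(p-f[3:])@f[:3]; print('rod',m.sum(),np.round(f,4),'tip',np.round(f[3:]+f[:3]*s.max(),4),'zmax',np.percentile(p[:,2],90))
    m=(x>.52)&(x<.72)&(y>-.15)&(y<.3)&(h>.004)
    p=W[m]; print('stand hist z',np.histogram(p[:,2],bins=np.arange(0,.2,.01))[0])
    b=p[p[:,2]<.06]; r=cv2.minAreaRect((b[:,:2]*1000).astype(np.float32)); print('base rect mm',np.round(r[0],1),np.round(r[1],1),r[2])
    q=p[(p[:,2]>.06)]; 
    pl=q[q[:,1]>.02]; fk=q[q[:,1]<-.02]
    for n,g in(('plate',pl),('fork',fk)):
        print(n,len(g),np.round(g.min(0),4),np.round(g.max(0),4),np.round(np.median(g,0),4))
    if len(pl)>10:
        f=np.polyfit(pl[:,0],pl[:,1],1); print('plate dy/dx',f)
    red=(im[...,2]>120)&(im[...,1]<70)&(im[...,0]<70)&m; print('red',red.sum(),np.round(np.median(W[red],0),4) if red.any() else '')
```

```text
top table z -0.0006395941952489492
rod 211 [ 8.120e-02  9.967e-01  7.000e-04  4.481e-01 -1.210e-02  7.850e-02] tip [0.457  0.0982 0.0785] zmax 0.08223030696351996
stand hist z [1239 1700  124  152   64    9    9    6   11    7   13   12   12   79
   25   24    0    0    0]
base rect mm [619.8  75.1] [199.5 449.2] 0.08277598023414612
plate 68 [0.5805 0.0682 0.0689] [0.6536 0.0742 0.1391] [0.6151 0.0711 0.1334]
fork 130 [ 0.6006 -0.0785  0.0604] [ 0.6417 -0.0579  0.1599] [ 0.6174 -0.0671  0.135 ]
plate dy/dx [0.02538089 0.05542214]
red 14 [ 0.6238 -0.0686  0.1359]
scene table z -0.7420793942240983
rod 214 [ 0.0817  0.9967 -0.0026  0.4551  0.0087  0.0756] tip [0.4626 0.0991 0.0753] zmax 0.08012403910176172
stand hist z [ 841 1494  303  314   53   26   20   26   24   29   25   29   42   73
   41   23    0    0    0]
base rect mm [614.1  75.8] [192.4 435.1] 2.129382848739624
plate 100 [0.584  0.0634 0.0616] [0.6619 0.0714 0.1379] [0.6496 0.0676 0.1254]
fork 232 [ 0.6034 -0.0829  0.0603] [ 0.6478 -0.0618  0.157 ] [ 0.6401 -0.0711  0.1212]
plate dy/dx [0.03247859 0.04696107]
red 0
```

```bash
cat >> h.py <<'E'
def toolR(yaw,tilt=0):
    # tool z down, tool x horizontal at 'yaw' from world x; spit axis at yaw from world y; tilt>0 = tip down
    a=R.from_euler('z',yaw)*R.from_euler('x',-tilt)
    return a*R.from_matrix(np.array([[1,0,0],[0,-1,0],[0,0,-1]]).T)
def rel(p,Rt,p0=None,R0=None):
    o=monitor.get_obs()
    if p0 is None: p0,R0=o['position'],R.from_quat(o['ee_rot'])
    t=R0.inv().apply(np.array(p)-p0); r=(R0.inv()*Rt).as_rotvec(degrees=True)
    return np.round(t,4),np.round(r,2),'rows',max(np.linalg.norm(t)/.0625,np.linalg.norm(r)/10.7)
E
python3 - <<'E'
from h import *
print(np.round(eyes.camera_info('wrist')['tool_from_camera'],3), eyes.camera_info('wrist')['intrinsics'][0][0])
print(rel([.56,0.0,.36],toolR(0)))
E
```

```text
[[ 1.    -0.001 -0.001 -0.   ]
 [ 0.002  0.95   0.313 -0.08 ]
 [ 0.    -0.313  0.95  -0.142]
 [ 0.     0.     0.     1.   ]] 298.14499164256216
(array([-0.378 , -0.5026, -0.1287]), array([ 0.000e+00, -1.000e-02, -6.382e+01]), 'rows', np.float64(10.270101557286711))
```

Request:
servo_tool(
  motion=[
    [1,-0.038,-0.05,-0.013,0,0,-6],
    [1,-0.378,-0.503,-0.039,0,0,-63.8],
    [1,-0.378,-0.503,-0.039,0,0,-63.8],
    [1,-0.378,-0.503,-0.039,0,0,-63.8],
    [1,-0.378,-0.503,-0.039,0,0,-63.8],
    [1,-0.378,-0.503,-0.039,0,0,-63.8],
    [1,-0.378,-0.503,-0.039,0,0,-63.8],
    [1,-0.378,-0.503,-0.039,0,0,-63.8],
    [1,-0.378,-0.503,-0.039,0,0,-63.8],
    [1,-0.378,-0.503,-0.039,0,0,-63.8],
    [0.5,-0.378,-0.503,-0.039,0,0,-63.8],
    [0.5,-0.378,-0.503,-0.039,0,0,-63.8],
    [0.5,-0.378,-0.503,-0.039,0,0,-63.8],
  ],
)

```text
clock: 2.92
position: [0.5601, -0.0017, 0.2702]
ee_rot: [1.0, -0.001, -0.0, 0.0]
ft_force: [-0.6, -0.7, 0.2]
grip_width: 0.506
```

Run:
```python
from h import *
im,d,K,T=cam('wrist'); cv2.imwrite('pics/w1.png',cv2.resize(im,(800,600),interpolation=cv2.INTER_CUBIC)); np.savez('w1.npz',im=im,d=d,K=K,T=T)
W=cloud(d,K,T);x,y,h=W[...,0],W[...,1],W[...,2]
m=(x>.40)&(x<.50)&(h>.065)&(h<.095)&(y>-.07)&(y<.13); p=W[m]
f=cv2.fitLine(p.astype(np.float32),cv2.DIST_HUBER,0,.01,.01).ravel(); f[:3]*=np.sign(f[1]); s=(p-f[3:])@f[:3]
print('rod',m.sum(),np.round(f,4),'tip',np.round(f[3:]+f[:3]*s.max(),4))
m=(x>.55)&(x<.68)&(y>.02)&(y<.12)&(h>.125)&(h<.16);p=W[m];print('platetop',m.sum(),np.round(p.min(0),4),np.round(p.max(0),4),np.polyfit(p[:,0],p[:,1],1))
m=(x>.55)&(x<.68)&(y>-.12)&(y<.0)&(h>.12)&(h<.18);p=W[m];print('forktop',m.sum(),np.round(p.min(0),4),np.round(p.max(0),4),np.round(np.median(p,0),4))
v,u=np.where(m);print('fork px',u.min(),u.max(),v.min(),v.max())
red=(im[...,2]>120)&(im[...,1]<70)&(im[...,0]<70)&(h>.1)&(h<.17)&(x>.5);v,u=np.where(red);print('red',red.sum(),np.round(np.median(W[red],0),4),W[red].min(0),W[red].max(0),u.mean(),v.mean())
for n in ['eye','clip','jaw','spit','spit_tip']:
    for r in models.boxes_of('wrist',n)[:1]:
        q=T@np.append(r['point'],1); print(n,round(r['confidence'],2),np.round(q[:3],3))
```

```text
rod 1913 [0.0636 0.998  0.0024 0.4543 0.0487 0.078 ] tip [0.4595 0.1299 0.0782]
platetop 608 [0.582  0.0664 0.1252] [0.6558 0.0739 0.1365] [0.02626983 0.05417548]
forktop 550 [ 0.6056 -0.0778  0.1201] [ 0.6445 -0.0583  0.1559] [ 0.6336 -0.0651  0.1386]
fork px 325 368 247 277
red 35 [ 0.6249 -0.0648  0.1347] [ 0.61855314 -0.06830688  0.13256459] [ 0.62921355 -0.06330472  0.13598452] 344.8857142857143 256.7142857142857
eye 0.77 [0.619 0.071 0.013]
clip 0.88 [0.618 0.072 0.013]
jaw 0.61 [ 0.624 -0.07   0.136]
spit 0.74 [0.456 0.029 0.079]
spit_tip 0.7 [0.448 0.02  0.074]
```

View pics/w1.png

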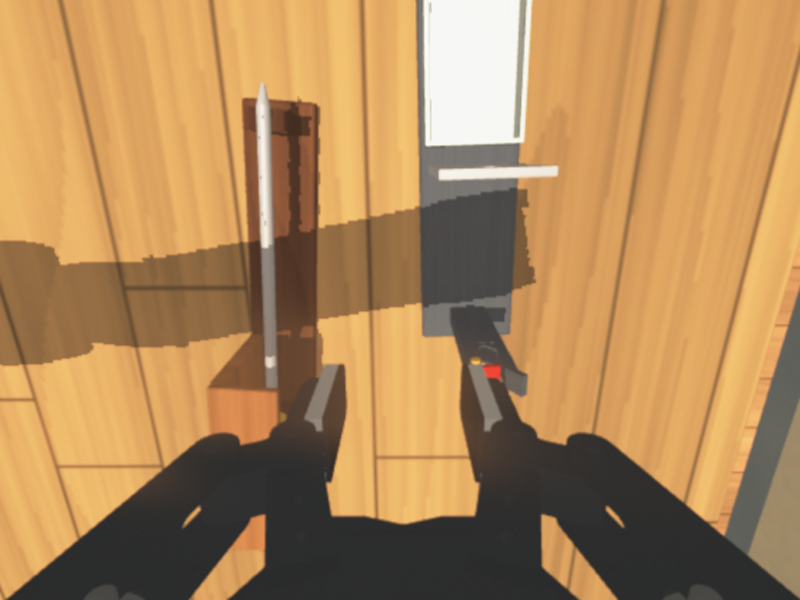

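The wrist view (image up = +y) shows the spit tip at (262,85), the plate at (498,172) and the red jaw at (487,371). I'll tighten the fits.

Run:
```python
from h import *
for c in ['w1','top0','scene0']:
    z=np.load(c+'.npz'); K,T=z['K'],z['T'];W=cloud(z['d'],K,T); x,y,h=W[...,0],W[...,1],W[...,2]
    m=(x>.43)&(x<.475)&(h>.066)&(h<.092)&(y>-.05)&(y<.07); p=W[m]
    ys=np.arange(-.05,.07,.01);mx=[((p[(p[:,1]>a)&(p[:,1]<=a+.01),0].min()+p[(p[:,1]>a)&(p[:,1]<=a+.01),0].max())/2) for a in ys]
    f=np.polyfit(ys+.005,mx,1); print(c,'rod dx/dy',f, 'zmed',np.median(p[:,2]),p[:,2].max())
    m=(x>.43)&(x<.48)&(h>.055)&(h<.095)&(y>.09)&(y<.17);p=W[m];print(' tip y',np.sort(p[:,1])[-5:].round(4), p[np.argmax(p[:,1])].round(4))
    m=(x>.54)&(x<.70)&(y>-.06)&(y<.05)&(h>.005)&(h<.03);p=W[m]
    ys=np.arange(-.06,.05,.01);g=[p[(p[:,1]>a)&(p[:,1]<=a+.01),0] for a in ys]
    for n,q in (('lo',2),('hi',98)):
        e=[np.percentile(k,q) if len(k)>4 else np.nan for k in g]; e=np.array(e);ok=~np.isnan(e); print(' base edge',n,np.polyfit((ys+.005)[ok],e[ok],1).round(4))
    print(' base z',np.median(p[:,2]).round(4))
    # pan
    m=(x>.54)&(x<.70)&(y>.10)&(y<.22)&(h>.03)&(h<.05);p=W[m]; r=cv2.minAreaRect((p[:,:2]*1000).astype(np.float32));print(' pan',np.round(r[0],1),np.round(r[1],1),round(r[2],2))
    m=(x>.55)&(x<.68)&(y>-.12)&(y<.0)&(h>.147)&(h<.17);p=W[m];print(' prong tops',p.shape[0]); 
    for s in (p[p[:,0]<.622],p[p[:,0]>.622]):
        if len(s): print('   ',s.min(0).round(4),s.max(0).round(4))
    m=(x>.55)&(x<.68)&(y>.02)&(y<.12)&(h>.125)&(h<.16);p=W[m];print(' plate',p.min(0).round(4),p.max(0).round(4))
```

```text
w1 rod dx/dy [0.07634663 0.44995402] zmed 0.07791439452171334 0.08087580214339207
 tip y [0.13   0.13   0.1301 0.131  0.1311] [0.4596 0.1311 0.0748]
 base edge lo [-0.0306  0.5778]
 base edge hi [-0.0267  0.6634]
 base z 0.0109
 pan [617.3 146.5] [80.4 94.8] 1.5
 prong tops 184
    [ 0.6339 -0.0772  0.147 ] [ 0.6445 -0.0605  0.1559]
 plate [0.582  0.0664 0.1252] [0.6558 0.0739 0.1365]
top0 rod dx/dy [0.07377989 0.44838244] zmed 0.07790682447724873 0.08801641064067689
 tip y [0.1219 0.1246 0.1246 0.1276 0.1309] [0.4584 0.1309 0.0745]
 base edge lo [-0.0169  0.5725]
 base edge hi [0.0927 0.6707]
 base z 0.0109
 pan [615.9 159. ] [ 83.2 117.2] 1.07
 prong tops 31
    [ 0.6006 -0.0771  0.1499] [ 0.6091 -0.0622  0.1599]
    [ 0.6307 -0.0755  0.1481] [ 0.6417 -0.0605  0.1591]
 plate [0.5805 0.0682 0.1271] [0.6536 0.0742 0.1391]
scene0 rod dx/dy [0.07826138 0.45470983] zmed 0.0757823945051207 0.08475508454231706
 tip y [0.119  0.1217 0.1219 0.1249 0.125 ] [0.4577 0.125  0.073 ]
 base edge lo [0.0012 0.5824]
 base edge hi [-0.02    0.6685]
 base z 0.0103
 pan [619.  160.2] [ 89.  118.8] 0.59
 prong tops 39
    [ 0.6034 -0.0807  0.1476] [ 0.6161 -0.0667  0.157 ]
    [ 0.6381 -0.0795  0.1471] [ 0.6475 -0.0637  0.1564]
 plate [0.584  0.0634 0.1252] [0.6606 0.0708 0.1379]
```

Run:
```python
from h import *
Rt=toolR(-.076)
print(rel([.4539,.0522,.15],Rt)); print(rel([.4539,.0522,.056],Rt))
```

```text
(array([-0.1065, -0.0525,  0.1204]), array([ 0.02, -0.01,  4.27]), 'rows', np.float64(2.705521302979396))
(array([-0.1065, -0.0526,  0.2144]), array([ 0.02, -0.01,  4.27]), 'rows', np.float64(3.921469056967031))
```

Request:
servo_tool(
  motion=[
    [0.5,-0.1065,-0.0525,0.12,0,0,4.3],
    [0.5,-0.1065,-0.0525,0.12,0,0,4.3],
    [0.5,-0.1065,-0.0525,0.12,0,0,4.3],
    [0.5,-0.1065,-0.0525,0.12,0,0,4.3],
    [0.5,-0.1065,-0.0525,0.16,0,0,4.3],
    [0.5,-0.1065,-0.0525,0.195,0,0,4.3],
    [0.5,-0.1065,-0.0525,0.214,0,0,4.3],
    [0.5,-0.1065,-0.0525,0.214,0,0,4.3],
    [0.5,-0.1065,-0.0525,0.214,0,0,4.3],
  ],
  grip_force=100,
)

```text
clock: 4.35
position: [0.4552, 0.0527, 0.0576]
ee_rot: [0.999, -0.038, 0.001, -0.0]
ft_force: [-0.5, 0.3, -0.7]
grip_width: 0.5
```

Request:
servo_tool(
  motion=[
    [0,0,0,0,0,0,0],
    [0,0,0,0,0,0,0],
    [0,0,0,0,0,0,0],
    [0,0,0,0,0,0,0],
    [0,0,0,0,0,0,0],
  ],
  grip_force=100,
)

```text
clock: 4.97
position: [0.4543, 0.0526, 0.0572]
ee_rot: [0.999, -0.038, 0.0, 0.0]
ft_force: [-2.1, -0.9, 8.2]
grip_width: 0.076
```

Request:
servo_tool(
  motion=[
    [0,0,0,-0.009,0,0,0],
    [0,0,0,-0.018,0,0,0],
    [0,0,0,-0.018,0,0,0],
    [0,0,0,-0.018,0,0,0],
  ],
)

```text
clock: 5.48
position: [0.4539, 0.0526, 0.0743]
ee_rot: [0.999, -0.038, 0.0, 0.0]
ft_force: [0.1, 0.1, -2.3]
grip_width: 0.079
```

Run:
```python
from h import *
o=monitor.get_obs();print(o['ft_force'],o['torque'],o['position'])
im,d,K,T=cam('scene');W=cloud(d,K,T);x,y,h=W[...,0],W[...,1],W[...,2]
m=(x>.42)&(x<.48)&(h>.07)&(h<.115)&(y>-.09)&(y<.02);p=W[m];print(np.polyfit(p[:,1],p[:,2],1),np.polyfit(p[:,1],p[:,0],1))
cv2.imwrite('pics/s3.png',cv2.resize(im[160:260,160:400],(800,333),interpolation=cv2.INTER_CUBIC))
```

```text
[ 0.09931899  0.08238583 -2.28367114] [ 0.15969933  0.02590651 -0.03471928] [0.45387168 0.05261062 0.07426776]
[0.01557731 0.09176659] [0.06642015 0.45392294]
```

View pics/s3.png

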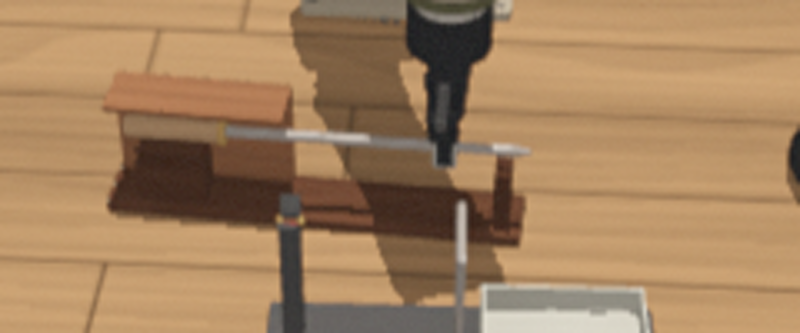

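Spit lifted and level, with the tip at crop (525,152), just off the notch. The 2 N weight and 0.16 Nm moment put its centre of mass about 115 mm from the collar. Next: out sideways, then up.

Request:
servo_tool(
  motion="[[0, 0.03, 0, -0.017, 0, 0, 0][0], [0, 0.03, 0, 0, 0, 0, 0]]",
)

```text
servo_tool: Invalid argument: motion='[[0, 0.03, 0, -0.017, 0, 0, 0][0], [0, 0.03, 0, 0, 0, 0, 0]]' is not valid JSON
```

```bash
cat >> h.py <<'E'
E0=np.array([.6189,.0702,.110]); YAW=.029
def pose(dist,slope,eye=E0,yaw=YAW,off=.018,up=0):
    "TCP pose with grasp point 'dist' before the eye along the rod"
    d=np.array([-np.sin(yaw)*np.cos(slope),np.cos(yaw)*np.cos(slope),-np.sin(slope)])
    Rt=toolR(yaw,slope); return eye-d*dist+Rt.apply([0,0,off])+[0,0,up],Rt
E
python3 - <<'E'
from h import *
p,Rt=pose(.092,.25,up=.06); print(p); o=monitor.get_obs(); print(o['position'])
E
```

```text
[ 0.62161382 -0.02335386  0.17532074]
[0.45376723 0.05262057 0.07413629]
```

Request:
servo_tool(
  motion=[
    [0,0.02,0,0,0,0,0],
    [0,0.045,0,0,0,0,0],
    [0,0.062,0,0,0,0,0],
    [0,0.062,0,0,0,0,0],
    [0,0.062,0,-0.04,0,0,0],
    [0,0.062,0,-0.09,0,0,0],
    [0,0.062,0,-0.14,0,0,0],
    [0,0.062,0,-0.14,0,0,0],
    [0,0.062,0,-0.14,0,0,0],
  ],
)

```text
clock: 6.65
position: [0.5148, 0.048, 0.2134]
ee_rot: [0.999, -0.038, -0.001, 0.0]
ft_force: [-0.6, -1.2, -2.1]
grip_width: 0.079
```

Run:
```python
from h import *
p,Rt=pose(.092,.25,up=.06); print(rel(p,Rt));
```

```text
(array([0.1119, 0.0631, 0.038 ]), array([-14.28,   0.81,  -5.94]), 'rows', np.float64(2.142991819102412))
```

Request:
servo_tool(
  motion=[
    [0,0.03,0.03,0,-4,0.2,-2],
    [0,0.06,0.063,0,-8,0.5,-4],
    [0,0.112,0.063,0.02,-14.3,0.8,-5.9],
    [0,0.112,0.063,0.038,-14.3,0.8,-5.9],
    [0,0.112,0.063,0.038,-14.3,0.8,-5.9],
    [0,0.112,0.063,0.038,-14.3,0.8,-5.9],
    [0,0.112,0.063,0.038,-14.3,0.8,-5.9],
  ],
)

```text
clock: 7.52
position: [0.6227, -0.0238, 0.1779]
ee_rot: [0.992, 0.013, 0.003, 0.125]
ft_force: [0.0, -0.2, -1.5]
grip_width: 0.08
```

Run:
```python
from h import *
im,d,K,T=cam('wrist'); cv2.imwrite('pics/w2.png',cv2.resize(im,(800,600),interpolation=cv2.INTER_CUBIC)); np.savez('w2.npz',im=im,d=d,K=K,T=T)
o=monitor.get_obs(); RT=R.from_quat(o['ee_rot']);print(o['position'],o['torque'])
W=cloud(d,K,T);x,y,h=W[...,0],W[...,1],W[...,2]
L=RT.inv().apply((W-o['position']).reshape(-1,3)).reshape(W.shape)  # tool coords
m=(abs(L[...,0])<.02)&(L[...,2]>-.045)&(L[...,2]<.0)&(L[...,1]<-.03)&(L[...,1]>-.11);q=L[m]
print('rod in tool',m.sum());ys=np.arange(-.085,-.03,.01)
for a in ys:
    k=q[(q[:,1]>a)&(q[:,1]<=a+.01)]
    if len(k): print(round(a+.005,3),len(k),(k[:,0].min()+k[:,0].max())/2,np.median(k[:,2]),k[:,2].min())
print('tip ytool',np.sort(q[:,1])[:5])
m=(x>.56)&(x<.68)&(y>.04)&(y<.10)&(h>.122)&(h<.15);p=W[m];print('plate',m.sum(),p.min(0).round(4),p.max(0).round(4))
m=(x>.57)&(x<.68)&(y>-.11)&(y<-.03)&(h>.146)&(h<.165);p=W[m];print('prongs',m.sum())
for s in (p[p[:,0]<.622],p[p[:,0]>.622]):
    if len(s): print('   ',s.min(0).round(4),s.max(0).round(4))
```

```text
[ 0.62273905 -0.02374055  0.17778811] [ 0.54334689 -0.01474091 -0.02355461]
rod in tool 2403
-0.08 86 -0.0012454450410690745 -0.019561676451208175 -0.021239751418048323
-0.07 440 -0.001083887485299159 -0.020718635509685467 -0.023683726642977136
-0.06 588 -0.0011075311016322002 -0.021957375642137685 -0.0242490674806605
-0.05 542 -0.0011084594636828458 -0.02179962364507188 -0.02435562003620662
-0.04 508 -0.0009384816859675858 -0.021552812193091388 -0.024294575629016404
-0.03 239 -0.0009620049631354128 -0.021399125962276628 -0.023440700736138183
tip ytool [-0.07812142 -0.07809374 -0.0780887  -0.07807137 -0.07807037]
plate 2461 [0.5822 0.0661 0.122 ] [0.6564 0.0742 0.1364]
prongs 0
```

View pics/w2.png

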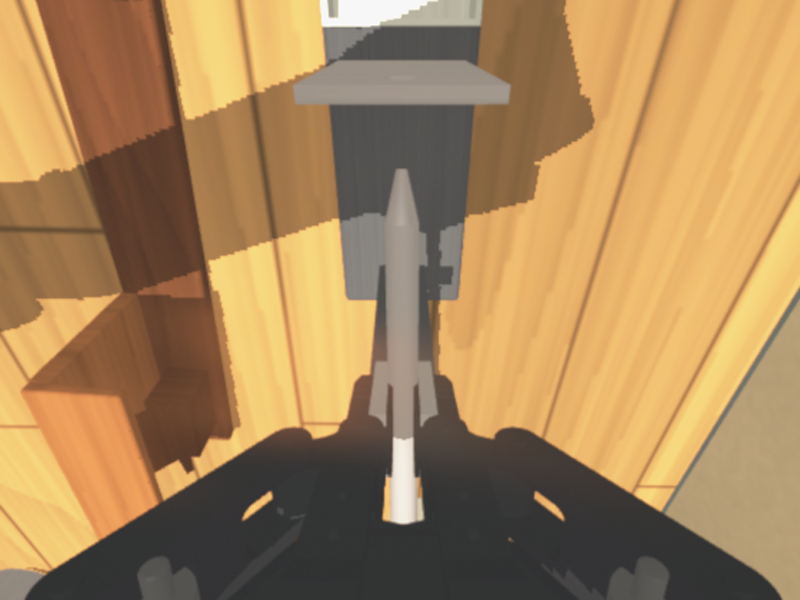

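The wrist view shows the rod straight in the grasp with its tip at (402,170), centred on the plate (centre ~(402,95)) within about 1 mm. I'll descend vertically to the pre-insertion pose.

```bash
sed -i 's/E0=np.array(\[.6189/E0=np.array([.6203/' h.py
python3 - <<'E'
from h import *
print(monitor.get_obs()['position'])
for k in ((.092,.25,.03),(.092,.25,0)):
    p,Rt=pose(*k[:2],up=k[2]); print(rel(p,Rt))
E
```

```text
[ 0.62273905 -0.02374055  0.17778811]
(array([ 0.0002, -0.0084,  0.0314]), array([ 0.02, -0.15, -0.14]), 'rows', np.float64(0.5195333978099155))
(array([ 0.0001, -0.0158,  0.0604]), array([ 0.02, -0.15, -0.14]), 'rows', np.float64(0.9995067713980789))
```

Request:
servo_tool(
  motion=[
    [0,0,-0.005,0.02,0,0,0],
    [0,0,-0.0105,0.04,0,0,0],
    [0,0,-0.0145,0.056,0,0,0],
    [0,0,-0.0145,0.056,0,0,0],
    [0,0,-0.0145,0.056,0,0,0],
    [0,0,-0.0145,0.056,0,0,0],
  ],
)

```text
clock: 8.32
position: [0.6232, -0.0229, 0.1193]
ee_rot: [0.992, 0.014, 0.003, 0.125]
ft_force: [-0.1, -0.6, -2.5]
grip_width: 0.08
```

Run:
```python
from h import *
o=monitor.get_obs(); RT=R.from_quat(o['ee_rot']);print(o['position'],o['ft_force'])
for k in ((.092,.25),(.060,.25),(.03,.25)):
    p,Rt=pose(*k); print(p,rel(p,Rt))
im,d,K,T=cam('wrist');W=cloud(d,K,T);x,y,h=W[...,0],W[...,1],W[...,2]
L=RT.inv().apply((W-o['position']).reshape(-1,3)).reshape(W.shape)
m=(abs(L[...,0])<.02)&(L[...,2]>-.045)&(L[...,2]<.0)&(L[...,1]<-.03)&(L[...,1]>-.076)
v,u=np.where(m);print('tip px',u[np.argmin(v)],v.min())
q=W[m]; c=cv2.fitLine(q.astype(np.float32),cv2.DIST_HUBER,0,.01,.01).ravel();c[:3]*=np.sign(c[1])
pr=c[3:]+c[:3]*(.0702-c[4])/c[1]; print('rod surf line at plate',pr, c[:3])
m=(x>.56)&(x<.68)&(y>.04)&(y<.10)&(h>.125)&(h<.15);p=W[m];print('plate',m.sum(),p.min(0).round(4),p.max(0).round(4),np.percentile(p[:,2],95))
im,d,K,T=cam('scene'); cv2.imwrite('pics/s4.png',cv2.resize(im[190:300,210:370],(800,550),interpolation=cv2.INTER_CUBIC))
```

```text
[ 0.62323227 -0.0228824   0.11926366] [-0.08984073 -0.5677759  -2.53176732]
[ 0.62301382 -0.02335386  0.11532074] (array([-0.0002, -0.0005,  0.0039]), array([-0.01, -0.12, -0.08]), 'rows', np.float64(0.06363214050416115))
[0.6221148  0.0076383  0.10740381] (array([-0.0003, -0.0325,  0.0039]), array([-0.01, -0.12, -0.08]), 'rows', np.float64(0.5242089071907141))
[0.62127196 0.03669345 0.0999817 ] (array([-0.0003, -0.0625,  0.0039]), array([-0.01, -0.12, -0.08]), 'rows', np.float64(1.0023867950466854))
tip px 276 124
rod surf line at plate [0.6195499  0.0702     0.11687744] [-0.02950905  0.9652365  -0.25970715]
plate 5626 [0.5819 0.04   0.125 ] [0.6565 0.0742 0.1362] 0.13500399797333815
```

View pics/s4.png

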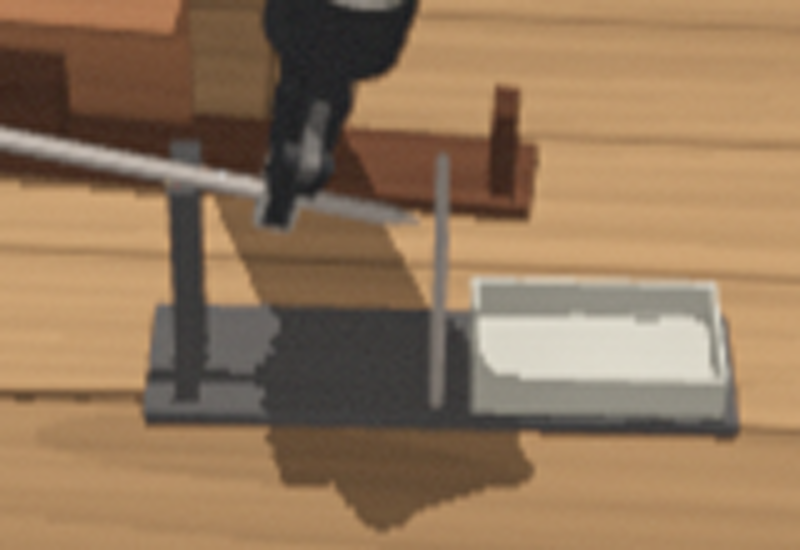

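The rod crosses the fork between its prongs above the jaw, with the tip at crop (415,215) just before the plate. It is about 3.5 mm high and laterally aligned, so I'll lower it and advance.

Request:
servo_tool(
  motion=[
    [0,0,0,0.0038,0,0,0],
    [0,0,0,0.0038,0,0,0],
    [0,0,-0.006,0.0038,0,0,0],
    [0,0,-0.011,0.0038,0,0,0],
    [0,0,-0.016,0.0038,0,0,0],
    [0,0,-0.02,0.0038,0,0,0],
    [0,0,-0.02,0.0038,0,0,0],
  ],
)

```text
clock: 9.3
position: [0.6222, -0.004, 0.1097]
ee_rot: [0.992, 0.014, 0.002, 0.125]
ft_force: [0.3, 0.5, -1.7]
grip_width: 0.077
```

Request:
servo_tool(
  motion=[
    [0,0,-0.008,0,0,0,0],
    [0,0,-0.018,0,0,0,0],
    [0,0,-0.028,0,0,0,0],
    [0,0,-0.038,0,0,0,0],
    [0,0,-0.044,0,0,0,0],
    [0,0,-0.044,0,0,0,0],
    [0,0,-0.044,0,0,0,0],
  ],
)

```text
clock: 10.18
position: [0.6211, 0.0375, 0.099]
ee_rot: [0.992, 0.014, 0.002, 0.125]
ft_force: [-0.5, 0.7, -1.4]
grip_width: 0.078
```

Run:
```python
from h import *
o=monitor.get_obs(); RT=R.from_quat(o['ee_rot']);print(o['position'],o['ft_force'],o['torque'])
g=o['position']-RT.apply([0,0,.018]); d=RT.apply([0,-1,0]); print('grasp',g,'dir',d,'slope',np.arcsin(-d[2]),'dist to plate',(E0[1]-g[1])/d[1],'z at eye',(g+d*(E0[1]-g[1])/d[1]), 'at clip', g+d*(-.0697-g[1])/d[1])
# lower tail: rotate about eye to slope .215, and drop 2 mm
dist=(E0[1]-g[1])/d[1]
for s,u in ((.225,-.001),(.215,-.003)):
    p,Rt=pose(dist,s,up=u); print(rel(p,Rt))
im,dd,K,T=cam('scene'); cv2.imwrite('pics/s5.png',cv2.resize(im[190:300,170:370],(800,440),interpolation=cv2.INTER_CUBIC))
```

```text
[0.62114947 0.03753773 0.09904175] [-0.54465061  0.72288145 -1.36769241] [ 0.50274727  0.03871122 -0.00506125]
grasp [0.6210056  0.04199292 0.1164811 ] dir [-0.02640627  0.96849315 -0.24763628] slope 0.2502397802805005 dist to plate 0.029124709944604404 z at eye [0.62023652 0.0702     0.10926876] at clip [ 0.62405094 -0.0697      0.14504012]
(array([ 0.0001, -0.0005,  0.001 ]), array([ 1.45, -0.05, -0.1 ]), 'rows', np.float64(0.13552969913107452))
(array([ 0.0001, -0.0012,  0.0032]), array([ 2.02, -0.05, -0.1 ]), 'rows', np.float64(0.18897191092347193))
```

View pics/s5.png

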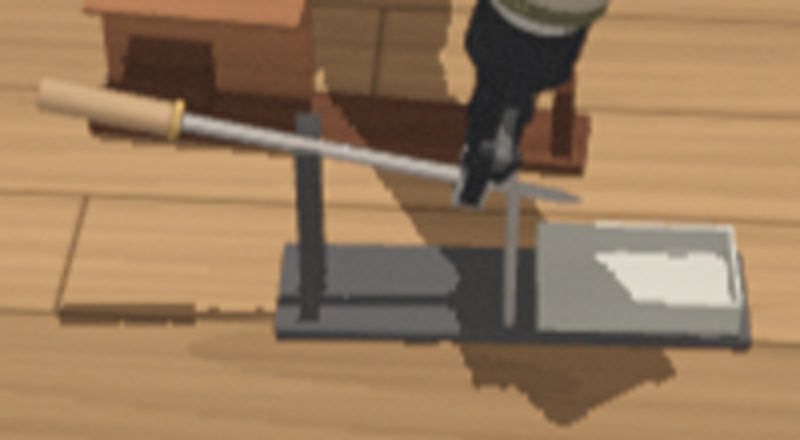

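The rod is through the eye (tip at crop (578,200)) and in the fork at (310,145). Now I lay it on the jaw and release.

Request:
servo_tool(
  motion=[
    [0,0,-0.0005,0.001,1,0,0],
    [0,0,-0.001,0.0025,2,0,0],
    [0,0,-0.001,0.0025,2,0,0],
    [0,0,-0.001,0.0025,2,0,0],
  ],
)

```text
clock: 10.72
position: [0.6214, 0.0381, 0.0968]
ee_rot: [0.994, 0.014, 0.003, 0.107]
ft_force: [0.1, 0.3, 5.4]
grip_width: 0.077
```

Request:
servo_tool(
  motion=[
    [0.2,0,0,0,0,0,0],
    [0.5,0,0,0,0,0,0],
    [0.5,0,0,0,0,0,0],
    [0.5,0,0,0,0,0,0],
    [0.5,0,0,-0.02,0,0,0],
    [0.5,0,0,-0.05,0,0,0],
    [0.5,0,0,-0.1,0,0,0],
    [0.5,0,0,-0.1,0,0,0],
    [0.5,0,0,-0.1,0,0,0],
  ],
)

```text
clock: 11.85
position: [0.6204, 0.0599, 0.1947]
ee_rot: [0.994, 0.014, 0.003, 0.107]
ft_force: [-1.2, 0.1, -0.2]
grip_width: 0.5
```

```bash
cat >> h.py <<'E'
def spitfit(c='scene'):
    im,d,K,T=cam(c);W=cloud(d,K,T);x,y,h=W[...,0],W[...,1],W[...,2]
    m=(x>.595)&(x<.66)&(h>.085)&(h<.24)&(y>-.35)&(y<-.09); p=W[m]
    f=cv2.fitLine(p.astype(np.float32),cv2.DIST_HUBER,0,.01,.01).ravel(); f[:3]*=np.sign(f[1])
    b,g,r=[im[...,i].astype(int) for i in range(3)]
    ys=p[:,1]; print(c,'n',m.sum(),'dir',f[:3].round(4),'slope',round(float(np.arcsin(-f[2])),3),'pt',f[3:].round(4),'handle end y',np.sort(ys)[:3].round(4))
    w=[(a,np.ptp(p[(ys>a)&(ys<=a+.006),2]-(np.polyval(np.polyfit(ys,p[:,2],1),p[(ys>a)&(ys<=a+.006),1]))).round(4)) for a in np.arange(-.35,-.09,.006) if ((ys>a)&(ys<=a+.006)).sum()>2]
    col=(r-b>60)&m&(g-b>30); print('yellowish n',col.sum(),[round(float(v),4) for v in np.sort(W[col][:,1])[[0,-1]]] if col.any() else '')
    return im,W,m
E
python3 - <<'E'
from h import *
o=monitor.get_obs();print(o['position'],o['ft_force'])
im,W,m=spitfit('scene'); cv2.imwrite('pics/s6.png',cv2.resize(im[190:300,170:370],(800,440),interpolation=cv2.INTER_CUBIC))
im,W,m=spitfit('top')
E
```

```text
[0.6203856  0.05988026 0.19473983] [-1.18046836  0.12864015 -0.20937918]
scene n 391 dir [-0.0553  0.9646 -0.2579] slope 0.261 pt [ 0.6335 -0.1826  0.1723] handle end y [-0.2488 -0.2482 -0.2478]
yellowish n 236 [-0.2488, -0.1547]
top n 334 dir [-0.018   0.9633 -0.2679] slope 0.271 pt [ 0.6239 -0.1799  0.1756] handle end y [-0.2433 -0.2431 -0.2426]
yellowish n 212 [-0.2433, -0.1501]
```

View pics/s6.png

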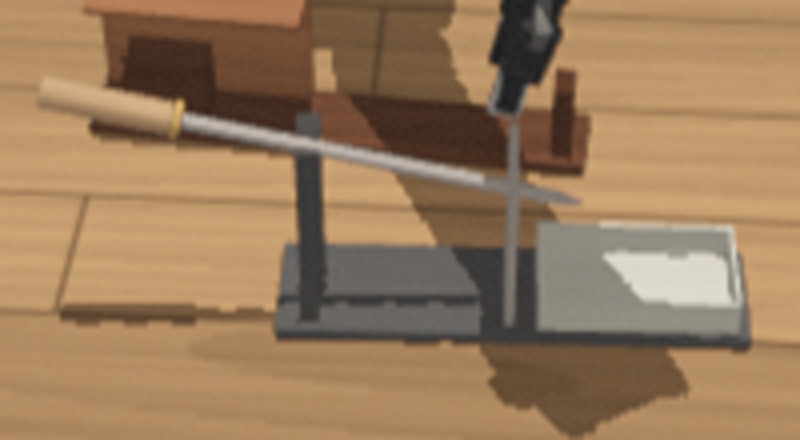

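Released: the spit rests on the closed jaw and in the eye, collar at crop (178,120), roughly y=-0.152. Now the fresh hold, on the handle.

Run:
```python
from h import *
e=E0+[0,0,-.003]
for off in (-.09,.019):
    p,Rt=pose(.280,.235,eye=e,off=off); print(p,rel(p,Rt))
```

```text
[ 0.62758807 -0.18104246  0.25972233] (array([ 0.001 ,  0.2491, -0.0134]), array([-1.12,  0.02, -0.07]), 'rows', np.float64(3.9912120896575716))
[ 0.62832399 -0.20641168  0.15371826] (array([0.001 , 0.2512, 0.0956]), array([-1.12,  0.02, -0.07]), 'rows', np.float64(4.300653881543953))
```

Request:
servo_tool(
  motion=[
    [0.5,0,0.03,-0.0134,-1.1,0,0],
    [0.5,0.001,0.09,-0.0134,-1.1,0,0],
    [0.5,0.001,0.15,-0.0134,-1.1,0,0],
    [0.5,0.001,0.2,-0.0134,-1.1,0,0],
    [0.5,0.001,0.25,-0.0134,-1.1,0,0],
    [0.5,0.001,0.25,0.0,-1.1,0,0],
    [0.5,0.001,0.25,0.03,-1.1,0,0],
    [0.5,0.001,0.25,0.05,-1.1,0,0],
    [0.5,0.001,0.25,0.05,-1.1,0,0],
  ],
)

```text
clock: 13.08
position: [0.6274, -0.1949, 0.1963]
ee_rot: [0.993, 0.014, 0.0, 0.116]
ft_force: [0.0, 0.3, 0.8]
grip_width: 0.499
```

Run:
```python
from h import *
e=E0+[0,0,-.003]
p,Rt=pose(.280,.235,eye=e,off=.019); print(p,rel(p,Rt))
o=monitor.get_obs(); RT=R.from_quat(o['ee_rot'])
im,d,K,T=cam('wrist');W=cloud(d,K,T)
L=RT.inv().apply((W-o['position']).reshape(-1,3)).reshape(W.shape)
m=(abs(L[...,0])<.025)&(L[...,2]>-.0)&(L[...,2]<.06)&(L[...,1]<.02)&(L[...,1]>-.12);q=L[m]
for a in np.arange(-.12,.02,.01):
    k=q[(q[:,1]>a)&(q[:,1]<=a+.01)]
    if len(k)>5: print(round(a+.005,3),len(k),round((k[:,0].min()+k[:,0].max())/2,4),round(np.ptp(k[:,0]),4),round(np.percentile(k[:,2],5),4))
```

```text
[ 0.62832399 -0.20641168  0.15371826] (array([0.0007, 0.0014, 0.0441]), array([-0.1 ,  0.16, -0.  ]), 'rows', np.float64(0.7054378770685807))
-0.115 466 -0.0006 0.0095 0.0189
-0.105 445 -0.0006 0.0096 0.0188
-0.095 421 -0.0006 0.0098 0.0189
-0.085 399 -0.0003 0.0095 0.0188
-0.075 366 -0.0004 0.0097 0.0188
-0.065 343 -0.0007 0.0093 0.0187
-0.055 330 -0.0007 0.0095 0.0187
-0.045 828 -0.0007 0.0253 0.0112
-0.035 672 -0.0008 0.0215 0.0129
-0.025 622 -0.0008 0.0217 0.0128
-0.015 591 -0.0005 0.0216 0.0127
-0.005 559 -0.0008 0.0214 0.0127
0.005 533 -0.0008 0.0218 0.0127
0.015 509 -0.0005 0.0215 0.0126
```

Request:
servo_tool(
  motion=[
    [0.5,0,0,0.02,0,0,0],
    [0.5,0,0,0.041,0,0,0],
    [0.5,0,0,0.041,0,0,0],
    [0.5,0,0,0.041,0,0,0],
    [0,0,0,0.041,0,0,0],
    [0,0,0,0.041,0,0,0],
    [0,0,0,0.041,0,0,0],
    [0,0,0,0.041,0,0,0],
  ],
  grip_force=80,
)

```text
clock: 14.12
position: [0.6289, -0.2045, 0.1588]
ee_rot: [0.993, 0.014, 0.002, 0.117]
ft_force: [-0.2, 0.6, 0.0]
grip_width: 0.232
```

Run:
```python
from h import *
o=monitor.get_obs(); RT=R.from_quat(o['ee_rot']);print(o['position'],o['ft_force'],o['grip_width'])
d=RT.apply([0,-1,0]);g=o['position']-RT.apply([0,0,.018]);print('slope',np.arcsin(-d[2]),'g',g,'at eye',g+d*(E0[1]-g[1])/d[1],'dist',(E0[1]-g[1])/d[1])
```

```text
[ 0.6288901  -0.20450686  0.15876452] [-0.15828728  0.56768602  0.00474196] 0.23223636320330848
slope 0.23418122881461195 g [ 0.62874852 -0.20033235  0.17627319] at eye [0.62121479 0.0702     0.11171047] dist 0.2782316538835391
```

Request:
servo_tool(
  motion=[
    [0,0,-0.008,0,0,0,0],
    [0,0,-0.02,0,0,0,0],
    [0,0,-0.032,0,0,0,0],
    [0,0,-0.044,0,0,0,0],
    [0,0,-0.056,0,0,0,0],
    [0,0,-0.064,0,0,0,0],
    [0,0,-0.066,0,0,0,0],
    [0,0,-0.066,0,0,0,0],
    [0,0,-0.066,0,0,0,0],
  ],
)

```text
clock: 15.25
position: [0.6271, -0.14, 0.1432]
ee_rot: [0.993, 0.014, 0.002, 0.116]
ft_force: [0.5, 2.4, 0.9]
grip_width: 0.231
```

```bash
cat >> h.py <<'E'
def hand():
    o=monitor.get_obs(); RT=R.from_quat(o['ee_rot']);d=RT.apply([0,-1,0]);g=o['position']-RT.apply([0,0,.015])
    D=(E0[1]-g[1])/d[1];print('F',o['ft_force'].round(1),'slope',round(np.arcsin(-d[2]),4),'g',g.round(4),'at eye',(g+d*D).round(4),'dist',round(D,4),'at clip',(g+d*(-.0697-g[1])/d[1]).round(4))
    return o,RT,d,g
E
python3 - <<'E'
from h import *
o,RT,d,g=hand()
im,dd,K,T=cam('wrist');W=cloud(dd,K,T);L=RT.inv().apply((W-o['position']).reshape(-1,3)).reshape(W.shape)
cv2.imwrite('pics/w3.png',cv2.resize(im,(800,600),interpolation=cv2.INTER_CUBIC))
m=(abs(L[...,0])<.013)&(L[...,2]<-.0)&(L[...,2]>-.04)&(L[...,1]<-.03)&(L[...,1]>-.1);q=L[m]
for a in np.arange(-.07,-.03,.003):
    k=q[(q[:,1]>a)&(q[:,1]<=a+.003)]
    if len(k)>5: print(round(a+.0015,4),len(k),round(np.ptp(k[:,0]),4),round(np.percentile(k[:,2],5),4))
E
```

```text
F [0.5 2.4 0.9] slope 0.2335 g [ 0.627  -0.1366  0.1578] at eye [0.6212 0.0702 0.1087] dist 0.2126 at clip [ 0.6251 -0.0697  0.1419]
-0.0685 452 0.0259 -0.0229
-0.0655 422 0.0259 -0.0224
-0.0625 375 0.026 -0.0218
-0.0595 245 0.0259 -0.0216
-0.0565 165 0.01 -0.0193
-0.0535 150 0.0091 -0.0192
-0.0505 152 0.0092 -0.0191
-0.0475 775 0.025 -0.0267
-0.0445 375 0.0244 -0.0268
-0.0415 232 0.0224 -0.0255
-0.0385 328 0.0217 -0.0248
-0.0355 317 0.022 -0.0248
-0.0325 307 0.0209 -0.0249
-0.0295 92 0.0209 -0.0248
```

View pics/w3.png

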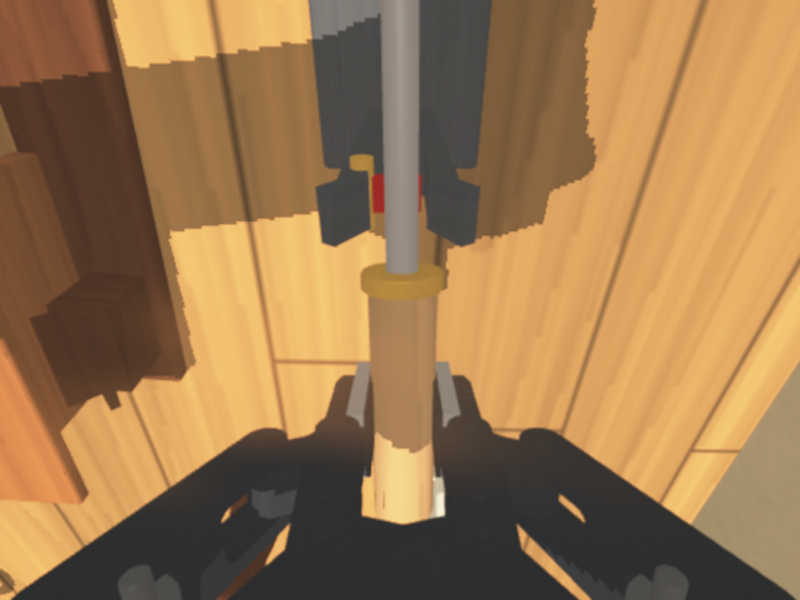

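The view shows the rod over the red jaw between the prongs and the collar front at (402,275), about 9 mm short of the prongs. I'll slide the rest.

Request:
servo_tool(
  motion=[
    [0,0,-0.004,0,0,0,0],
    [0,0,-0.007,0,0,0,0],
    [0,0,-0.009,0,0,0,0],
    [0,0,-0.009,0,0,0,0],
  ],
)

```text
clock: 15.8
position: [0.6268, -0.1313, 0.1412]
ee_rot: [0.993, 0.014, 0.002, 0.117]
ft_force: [-0.4, 0.9, 0.5]
grip_width: 0.229
```

Run:
```python
from h import *
o,RT,d,g=hand()
D=np.linalg.norm(np.array([E0[0],E0[1],.1087])-g)
for s,z in ((.17,.109),(.11,.1095),(.05,.110),(0,.1095),(-.01,.1085)):
    e=np.array([E0[0]+.0008,E0[1],z]); p,Rt=pose(D,s,eye=e,off=.015); print(s,p.round(4),rel(p,Rt)[:2])
```

```text
F [-0.4  0.9  0.5] slope 0.234 g [ 0.6267 -0.1279  0.1557] at eye [0.6211 0.0702 0.1085] dist 0.2037 at clip [ 0.625  -0.0697  0.1419]
0.17 [ 0.627  -0.133   0.1287] (array([ 0.0002, -0.0013,  0.0125]), array([ 3.67, -0.05, -0.04]))
0.11 [ 0.627  -0.1338  0.1169] (array([ 0.0001, -0.0032,  0.0241]), array([ 7.1 , -0.05, -0.04]))
0.05 [ 0.627  -0.1339  0.1052] (array([ 0.0001, -0.0059,  0.0356]), array([10.54, -0.06, -0.04]))
0 [ 0.627  -0.1334  0.0945] (array([ 0.0001, -0.0088,  0.0459]), array([13.41, -0.06, -0.04]))
-0.01 [ 0.627  -0.1332  0.0915] (array([ 0.0001, -0.0097,  0.0488]), array([13.98, -0.06, -0.04]))
```

Request:
servo_tool(
  motion=[
    [0,0,-0.0007,0.0062,1.8,0,0],
    [0,0,-0.0013,0.0125,3.7,0,0],
    [0,0,-0.0022,0.0183,5.4,0,0],
    [0,0,-0.0032,0.0241,7.1,0,0],
    [0,0,-0.0045,0.03,8.8,0,0],
    [0,0,-0.0059,0.0356,10.5,0,0],
    [0,0,-0.0073,0.041,12,0,0],
    [0,0,-0.0088,0.0459,13.4,0,0],
    [0,0,-0.0088,0.0459,13.4,0,0],
    [0,0,-0.0088,0.0459,13.4,0,0],
  ],
)

```text
clock: 17.05
position: [0.6262, -0.1344, 0.0944]
ee_rot: [1.0, 0.014, -0.0, 0.0]
ft_force: [-2.4, -2.1, 5.8]
grip_width: 0.226
```

Run:
```python
from h import *
o,RT,d,g=hand(); print(o['torque'])
im,dd,K,T=cam('wrist');W=cloud(dd,K,T);L=RT.inv().apply((W-o['position']).reshape(-1,3)).reshape(W.shape)
cv2.imwrite('pics/w4.png',cv2.resize(im[60:280,180:380],(800,600),interpolation=cv2.INTER_CUBIC))
m=(abs(L[...,0])<.013)&(L[...,2]<-.0)&(L[...,2]>-.08)&(L[...,1]<-.03)&(L[...,1]>-.1);q=L[m]
for a in np.arange(-.076,-.04,.003):
    k=q[(q[:,1]>a)&(q[:,1]<=a+.003)]
    if len(k)>5: print(round(a+.0015,4),len(k),round(np.ptp(k[:,0]),4),np.percentile(k[:,2],[5,50]).round(4))
```

```text
F [-2.4 -2.1  5.8] slope 0.0002 g [ 0.6262 -0.1344  0.1094] at eye [0.6205 0.0702 0.1093] dist 0.2047 at clip [ 0.6244 -0.0697  0.1094]
[-0.22989908  0.55518099  0.1454043 ]
-0.0745 299 0.0163 [-0.0426 -0.0197]
-0.0715 1056 0.026 [-0.0542 -0.0384]
-0.0685 1023 0.026 [-0.0542 -0.0409]
-0.0655 812 0.026 [-0.0546 -0.0413]
-0.0625 796 0.026 [-0.0547 -0.0413]
-0.0595 628 0.0259 [-0.0547 -0.0473]
-0.0565 209 0.0259 [-0.0552 -0.0495]
-0.0535 171 0.0164 [-0.0421 -0.019 ]
-0.0505 157 0.0096 [-0.0199 -0.0185]
-0.0475 723 0.0242 [-0.0267 -0.0213]
-0.0445 391 0.0245 [-0.0275 -0.0257]
-0.0415 222 0.024 [-0.0271 -0.0239]
```

View pics/w4.png

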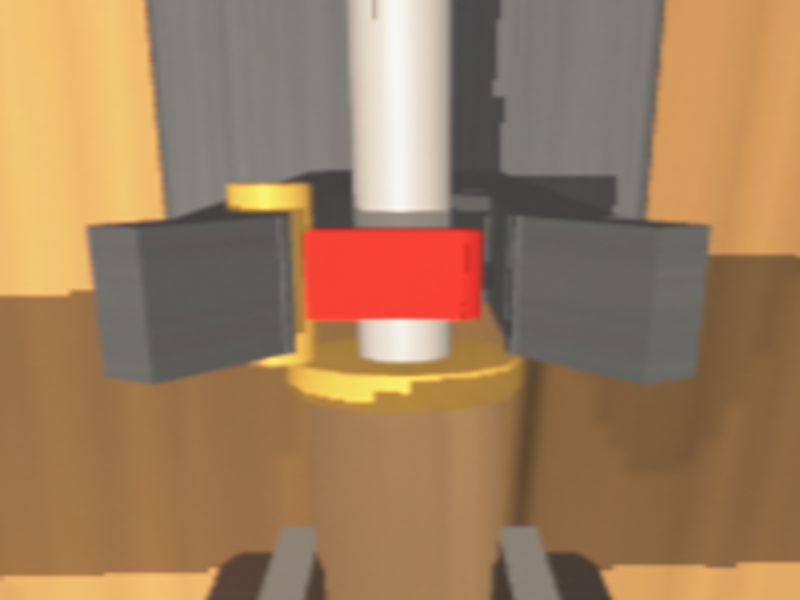

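The jaw has sprung shut above the rod (red bar at (392,273)), and the collar front sits about 6 mm behind the fork. I'll slide it up level until it touches lightly.

Request:
servo_tool(
  motion=[
    [0,0,-0.002,0,0,0,0],
    [0,0,-0.004,0,0,0,0],
    [0,0,-0.0055,0,0,0,0],
    [0,0,-0.0065,0,0,0,0],
    [0,0,-0.0065,0,0,0,0],
  ],
)

```text
clock: 17.73
position: [0.626, -0.13, 0.0946]
ee_rot: [1.0, 0.013, -0.0, 0.001]
ft_force: [-3.3, -7.4, 5.5]
grip_width: 0.228
```

Run:
```python
from h import *
o,RT,d,g=hand()
im,dd,K,T=cam('wrist');W=cloud(dd,K,T);L=RT.inv().apply((W-o['position']).reshape(-1,3)).reshape(W.shape)
m=(abs(L[...,0])<.04)&(L[...,2]<-.035)&(L[...,2]>-.07)&(L[...,1]<-.03)&(L[...,1]>-.1);print('fork front y',np.sort(L[m][:,1])[-8:])
m=(abs(L[...,0])<.013)&(L[...,2]<-.0)&(L[...,2]>-.03)&(L[...,1]<-.04)&(L[...,1]>-.06)&(L[...,2]<-.0215);print('collar front y',np.sort(L[m][:,1])[:8])
```

```text
F [-3.3 -7.4  5.5] slope 0.0028 g [ 0.626  -0.13    0.1096] at eye [0.6207 0.0702 0.1091] dist 0.2003 at clip [ 0.6244 -0.0697  0.1095]
fork front y [-0.04928077 -0.04926586 -0.04925677 -0.04921179 -0.04915442 -0.04908498
 -0.04908431 -0.04893203]
collar front y [-0.0599342  -0.05917414 -0.05906484 -0.05882639 -0.05861304 -0.05837126
 -0.05797502 -0.05777729]
```

Request:
servo_tool(
  motion=[
    [0,0,-0.0015,0,0,0,0],
    [0,0,-0.003,0,0,0,0],
    [0,0,-0.003,0,0,0,0],
    [0,0,-0.003,0,0,0,0],
  ],
)

```text
clock: 18.27
position: [0.6258, -0.1272, 0.0946]
ee_rot: [1.0, 0.013, -0.0, 0.001]
ft_force: [-3.1, -7.5, 6.3]
grip_width: 0.233
```

Run:
```python
from h import *
hand()
```

```text
F [-3.1 -7.5  6.3] slope 0.0029 g [ 0.6259 -0.1271  0.1096] at eye [0.6207 0.0702 0.1091] dist 0.1974 at clip [ 0.6244 -0.0697  0.1095]
```

Request:
servo_tool(
  motion=[
    [0,0,-0.001,0,0,0,0],
    [0,0,-0.002,0,0,0,0],
    [0,0,-0.002,0,0,0,0],
  ],
)

```text
clock: 18.65
position: [0.6258, -0.1258, 0.0947]
ee_rot: [1.0, 0.013, -0.0, 0.002]
ft_force: [-3.0, -8.6, 7.6]
grip_width: 0.232
```

Run:
```python
from h import *
o,RT,d,g=hand()
im,dd,K,T=cam('wrist'); cv2.imwrite('pics/w5.png',cv2.resize(im[60:280,180:380],(800,600),interpolation=cv2.INTER_CUBIC))
```

```text
F [-3.  -8.6  7.6] slope 0.0037 g [ 0.6258 -0.1258  0.1097] at eye [0.6208 0.0702 0.109 ] dist 0.196 at clip [ 0.6244 -0.0697  0.1095]
```

View pics/w5.png

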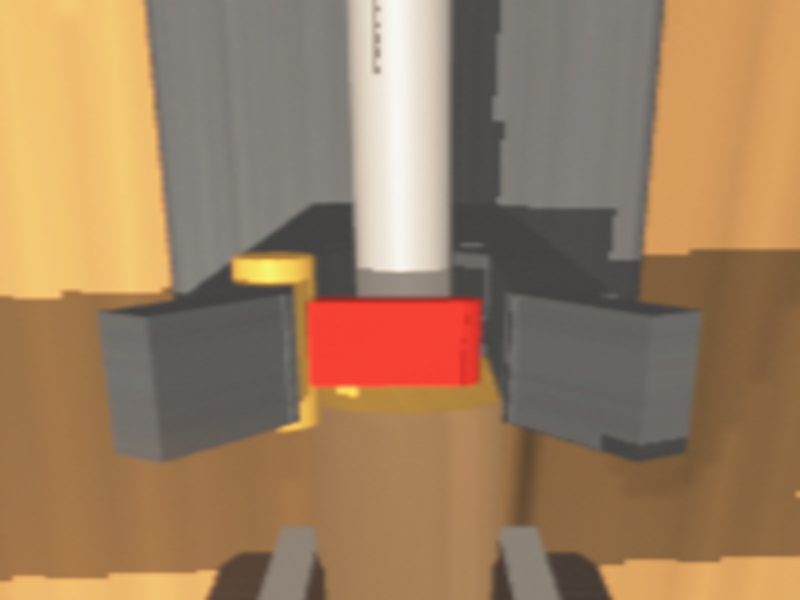

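Request:
servo_tool(
  motion=[
    [0,0,-0.001,0,0,0,0],
    [0,0,-0.002,0,0,0,0],
    [0,0,-0.002,0,0,0,0],
  ],
)

```text
clock: 19.08
position: [0.6257, -0.1258, 0.0948]
ee_rot: [1.0, 0.012, -0.0, 0.003]
ft_force: [-3.3, -14.1, 8.9]
grip_width: 0.23
```

Contact confirmed: no motion and force rising to 14 N. Relax the push, open, and retreat.

Request:
servo_tool(
  motion=[
    [0,0,0.002,-0.001,0,0,0],
    [0.25,0,0.002,-0.002,0,0,0],
    [0.5,0,0.002,-0.002,0,0,0],
    [0.5,0,0.002,-0.002,0,0,0],
    [0.5,0,0.002,-0.002,0,0,0],
    [0.5,0,0.002,-0.02,0,0,0],
    [0.5,0,0.002,-0.05,0,0,0],
    [0.5,0,0.002,-0.1,0,0,0],
    [0.5,0,0.002,-0.15,0,0,0],
    [0.5,-0.05,0.06,-0.17,0,0,0],
    [0.5,-0.08,0.06,-0.17,0,0,0],
    [0.5,-0.08,0.06,-0.17,0,0,0],
  ],
)

```text
clock: 20.58
position: [0.5463, -0.1845, 0.2667]
ee_rot: [1.0, 0.012, 0.001, 0.002]
ft_force: [0.3, 0.6, 0.7]
grip_width: 0.502
```

Run:
```python
from h import *
o=monitor.get_obs();print(o['position'],o['ft_force'])
im,W,m=spitfit('scene'); a=im[190:300,170:370]
x,y,h=W[...,0],W[...,1],W[...,2]
k=(x>.6)&(x<.65)&(h>.09)&(h<.135)&(y>-.04)&(y<.05);p=W[k];print('rod between: z fit',np.polyfit(p[:,1],p[:,2],1))
im,d,K,T=cam('wrist');cv2.imwrite('pics/f.png',np.vstack([cv2.resize(a,(560,308),interpolation=cv2.INTER_CUBIC),im[:290]]))
for n in ['gravy_jug','pepper_mill','side_bowl','dinner_plate']:
    im,d,K,T=cam('scene')
    for r in models.boxes_of('scene',n)[:1]: print(n,round(r['confidence'],2),(T@np.append(r['point'],1))[:3].round(3))
```

```text
[ 0.54632478 -0.1844928   0.26669194] [0.26370341 0.56159218 0.67447033]
scene n 249 dir [-0.0418  0.9989 -0.0226] slope 0.023 pt [ 0.6326 -0.1321  0.1151] handle end y [-0.1756 -0.1748 -0.1747]
yellowish n 132 [-0.1719, -0.0901]
rod between: z fit [-0.01859734  0.10955641]
gravy_jug 0.98 [ 0.674 -0.41   0.05 ]
pepper_mill 0.97 [ 0.51  -0.433  0.071]
side_bowl 0.74 [0.592 0.482 0.02 ]
dinner_plate 0.75 [0.385 0.484 0.015]
```

View pics/f.png

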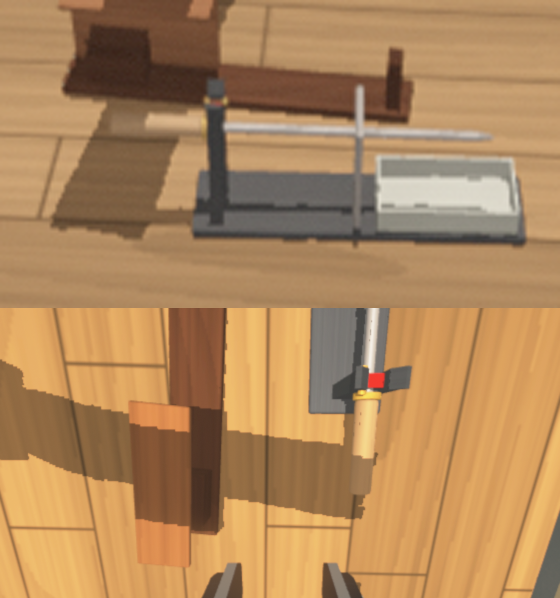

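The spit sits level in the fork with the collar against it (wrist part, (366,394)) and the red jaw shut above the rod (376,381). The gripper is clear, so I hand in.

```bash
python3 -c "
from h import *
print(ticket.hand_in())"
```

```text
the job is handed in; nothing more can be done
None
```

The spit is fitted in the stand and the job is handed in at about 21 s on the robot's clock. I lifted it out of the rack, threaded the tip through the eye, laid it on the shut jaw and let go. With a fresh hold on the handle I slid it in and pressed it past the jaw, then pushed it level until the collar met the fork.

**Last checks:**
- **Seating:** the spit lies nearly level, with a slope of about 0.02 rad. Its axis was measured at about 110 mm at the clip while it was held.
- **Jaw:** the red jaw is shut above the rod.
- **Collar:** it was against the fork, because further pushing gave no motion and the force rose to 14 N.
- **Arm:** the gripper is clear of everything and the wrist reads about zero force.
- **Bystanders:** the jug, mill, bowl and plate were found within about 2 mm of where they started.

**One disagreement:** the first 7.5 N of resistance during the final push looked like collar contact. It was only friction, and I slid another 4 mm before the true stop.

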